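# Complete the salt-and-pepper caddy and hold it up level

## Robot

A 6-joint arm with a two-finger parallel gripper is mounted at the origin on a cart in front of the work surface, level with it; the furniture and walls round the work are solid. World frame = base frame: x ahead of the robot, y to its left, z up, the work surface at z = 0. Lengths are in mm, angles in rad, forces in N, time in s.
With the tool pointing down it reaches from about 300 to 775 mm from the base axis. Payload 14.6 kg.
Tool frame: the origin (TCP) lies at the very end of the fingers, on their centre line; the grasp point (between the pads) lies 19 mm behind it; z points along the fingers, y is the line along which they close (so a half turn about z gives the same grasp; the last joint's range is limited). The gripper opens to 85 mm and grips with 20 to 120 N. Pads are 22 mm wide; open, the fingers measure 114 mm over their backs; the gripper's body (76 mm by 85 mm) begins 54 mm behind the grasp point. The pads swing forward as they close: fully open they stand 13 mm farther back than shut.
Start: joints at [1.27, 0.3, 1.521, -0, 1.321, -0.067], TCP at [127.42, 535.027, 195.281] pointing down, gripper open.
Joint ranges: [-3.03, 3.03], [-0.79, 2.21], [0.23, 2.52], [-1.04, 4.18], [0, 3.07], [-2.55, 2.55]. Speed limits (rad/s): [2.22, 2.22, 2.57, 3.14, 3.14, 3.14].

## Interface

Orientations are given as a unit quaternion [x, y, z, w].
In Python, from bench import r gives the robot as it stands. Calls block until the motion is done:
- r.movep(position, orientation): joint-space move of the TCP to a pose.
- r.move_linear(position, rot=None, rate=150, stop_force=None): straight line of the TCP; rot=None keeps the orientation; rate is the mean speed in mm/s. With stop_force (N) it stops when the force on the tool has changed by that much, and returns True; else False.
- r.move_j(angles): joint-space move.
- r.move_gripper(opening, newtons=None): finger opening in mm; newtons is the grip in N (None keeps the last); returns when the fingers have stopped.
- r.pause(seconds).
- r.inverse_kinematics(position, orientation): joint angles nearest the present ones, or None.
- r.grab_frame(name): name is "scene" or "top"; returns a dict with "image" (384x512x3 uint8, blue, green, red), "fx", "fy", "cx", "cy" (pixels), "T" (4x4, takes a point from camera to world coordinates). Camera axes: x right, y up, looking along -z (the intrinsics and any distortion apply to the point x, -y, -z); pixel columns grow to the right and rows downward; lengths in mm; the calibration is good to about 2 mm. A picture is of the moment at which its call begins. There is no depth.
A pose or a line that the arm cannot do raises r.IKError and nothing moves.
- r.close_job(): hands the job in; it is judged then, once.
Readings, each from a call of its own:
- r.get_time(): time.
- r.get_joint_pos(): joint angles.
- r.get_joint_velocities(): joint speeds.
- r.get_joint_torque(): joint torques, N m.
- r.get_position(): TCP position.
- r.get_tool_rot(): TCP orientation.
- r.get_wrist_force(): force on the tool from outside, world axes, zero at the start.
- r.get_moment(): the same for the moment, N m.
- r.get_gripper_width(): finger opening in mm.
- r.get_finger_force(): force on a finger pad.
Only numpy, scipy, OpenCV 4.12 (cv2) and the standard library are available. Lean on these libraries where they do the work, as an engineer would, in place of code of your own. Each camera call takes 0.05 s, during which the arm holds its last target. There are 200 camera calls.

## Task

Stand the white seasoning drum upright in the empty cup of the wooden condiment caddy, beside its black partner, lowering it in rather than dropping it, and let go of it. Then lift the caddy by its grip bar, with both drums standing in it, about 10 cm clear of the table, and finish while still holding it there in the air, level and steady. Do not tip the caddy or the white drum over on the way, and leave the other things on the table where they are.

Things in the scene. Friction and masses are not known exactly. Their poses are not given: they have to be found in the camera images.
- white_drum_center (a point): centre, half-way up, of the white drum: a round white seasoning tin with a white lid, straight-sided, 47 mm across, 94 mm tall, about 0.12 kg, standing upright on the table; z axis up
- white_drum: the same white drum, origin at the centre of its underside, z axis up
- caddy: condiment caddy, loose, 0.4 kg: pale wooden board 66 (its x) x 226 (its y) x 6 mm, origin at the centre of its underside, z up, any yaw. At each end a square wooden cup, 66 mm outside, 58 mm inside, rim 30 mm and floor 6 mm above the underside, cup centres 80 mm from the origin along y. Between them two steel posts (22 mm from the origin along y) carry the dark grip bar.
- caddy_grip (a point): centre of the caddy's dark wooden grip bar, right over the caddy's origin: 16 mm thick (caddy x), 64 mm long (caddy y), 22 mm tall, from 94 to 116 mm above the caddy's underside; flat sides, to be pinched across its 16 mm. Axes as the caddy's.
- empty_cup (a point): centre of the inner floor of the caddy's empty cup (the cup at the caddy's +y end); axes as the caddy's. Floor 6 mm above the caddy's underside, rim 24 mm above the floor, 58 x 58 mm inside
- black_drum: black round seasoning drum, 45 mm across, 88 mm tall, 0.11 kg, standing in the caddy's other cup; origin at the centre of its underside. It stays there.
- jar_center (a point): bystander, loose: square glass spice jar with a grey metal cap, 46 x 46 x 96 mm; point half-way up
- ramekin_center (a point): bystander, loose: small cream glazed dish, 66 mm across, 34 mm tall; point half-way up
- timer_center (a point): bystander, loose: round cream kitchen timer, 58 mm across, 42 mm tall; point half-way up
- mug_center (a point): bystander, loose: white mug with handle, 92 x 127 x 95 mm; point half-way up
There are look-alikes about, which are no part of the job. Leave any green or purple look-alike of the black_drum alone.

How it is judged:
By the outcome, as a careful person would: the job done as asked, in the order asked, and still so for the second after the job is handed in, while the arm keeps its last pose, push and grip.
It also fails if it takes over 45 s, if anything falls off the work surface, if the arm or the gripper's body presses on something with over 40 N, if the wrist force passes 120 N, or if a joint passes its speed limit or range.

## Working session

There is one attempt and no reset: what is moved stays moved. The work goes in short steps, each a Python script; the robot and the scene stay as the last script left them, time stands still between calls to the robot, and variables do not carry over. Pictures are saved under pics/ and viewed, at most 11 in all, crops included, and the job is handed in when it is done.

```bash
mkdir -p pics; ls; python3 - <<'E'
from bench import r
import cv2,numpy as np
for n in("scene","top"):
    f=r.grab_frame(n); cv2.imwrite(f"pics/{n}0.png",f["image"]); np.savez(f"{n}0.npz",**f)
    print(n,{k:v for k,v in f.items() if k!="image"})
print(r.get_tool_rot(),r.get_time(),r.get_gripper_width())
E
```

```text
pics
scene {'fx': 436.3180303350695, 'fy': 436.3180303350695, 'cx': 254.47583797427203, 'cy': 188.11741630216443, 'T': array([[-9.88751099e-01, -7.97421003e-02,  1.26540357e-01,
         6.24427933e+02],
       [ 1.48593444e-01, -4.27168900e-01,  8.91878198e-01,
         1.04755952e+03],
       [-1.70661357e-02,  9.00648615e-01,  4.34212872e-01,
         6.20207631e+02],
       [ 0.00000000e+00,  0.00000000e+00,  0.00000000e+00,
         1.00000000e+00]])}
top {'fx': 371.01198043326815, 'fy': 371.01198043326815, 'cx': 256.530224235241, 'cy': 185.1339198538678, 'T': array([[-2.45088290e-02,  9.90518200e-01, -1.35177706e-01,
         3.64256289e+02],
       [-9.99200739e-01, -2.85428891e-02, -2.79854655e-02,
        -1.63699725e+01],
       [-3.15784751e-02,  1.34383773e-01,  9.90426071e-01,
         9.49225397e+02],
       [ 0.00000000e+00,  0.00000000e+00,  0.00000000e+00,
         1.00000000e+00]])}
[ 1.16646539e-01  9.93173362e-01 -4.99205591e-04 -9.34864687e-05] 0.1 85.49872293977177
```

View pics/scene0.png

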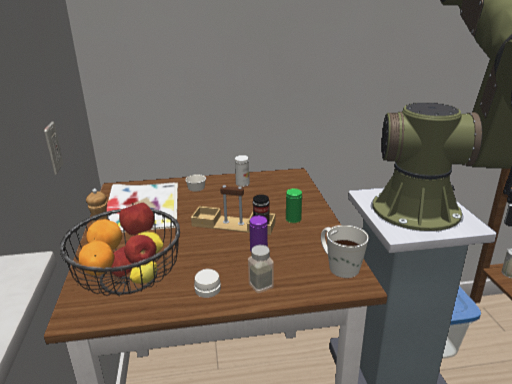

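View pics/top0.png

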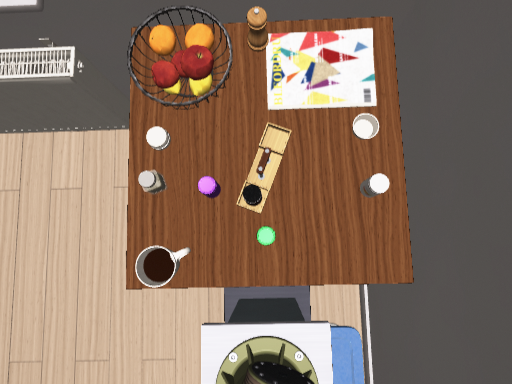

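The scene view shows the white drum at about (242,170), the empty cup at (206,216), the grip bar at (232,190) and the black drum at (261,207). In the top view the white drum's lid is at (379,183), the empty cup at (277,135), the bar at (264,163) and the black drum at (252,195). The green (265,236) and purple (207,186) drums are look-alikes.

```bash
cat > cam.py <<'E'
import numpy as np,cv2
def load(n): return dict(np.load(n))
def plane(f,uv,z):
    uv=np.atleast_2d(np.asarray(uv,float)); T=f["T"]
    d=np.c_[(uv[:,0]-f["cx"])/f["fx"],-(uv[:,1]-f["cy"])/f["fy"],-np.ones(len(uv))]@T[:3,:3].T
    o=T[:3,3]; return o+d*((z-o[2])/d[:,2])[:,None]
def proj(f,P):
    P=np.atleast_2d(P); q=(P-f["T"][:3,3])@f["T"][:3,:3]
    return np.c_[f["cx"]+f["fx"]*q[:,0]/-q[:,2], f["cy"]+f["fy"]*q[:,1]/q[:,2]]
def blob(mask,near):
    n,l,s,c=cv2.connectedComponentsWithStats(mask.astype(np.uint8))
    i=min((i for i in range(1,n) if s[i,4]>15),key=lambda i:np.hypot(*(c[i]-near)))
    return l==i,c[i],s[i]
E
python3 - <<'E'
from cam import *
t=load("top0.npz");s=load("scene0.npz")
im=t["image"];hsv=cv2.cvtColor(im,cv2.COLOR_BGR2HSV)
m,c,st=blob((im.min(2)>200),(379,183)); print("lid",c,st)
(cc,rr)=cv2.minEnclosingCircle(np.argwhere(m)[:,::-1].astype(np.float32)); print(cc,rr,plane(t,cc,94),"d",2*rr*850/371)
print("px white",im[183,379],"cup wood",im[127,277],im[170,272],"table",im[230,300],"bar",im[163,264],im[155,267])
cv2.imwrite("pics/crop_top.png",cv2.resize(im[115:220,225:300],None,fx=5.6,fy=5.6,interpolation=cv2.INTER_CUBIC))
cv2.imwrite("pics/crop_sc.png",cv2.resize(s["image"][145:245,180:300],None,fx=6,fy=6,interpolation=cv2.INTER_CUBIC))
E
```

```text
lid [379.11111111 182.90625   ] [370 174  19  19 288]
(378.7075500488281, 183.16981506347656) 9.818312644958496 [[ 477.43289595 -273.94375729   94.        ]] d 44.98957276665618
px white [248 248 249] cup wood [31 47 61] [145 209 238] table [ 46  76 124] bar [ 39  57 100] [ 40  57 102]
```

View pics/crop_top.png

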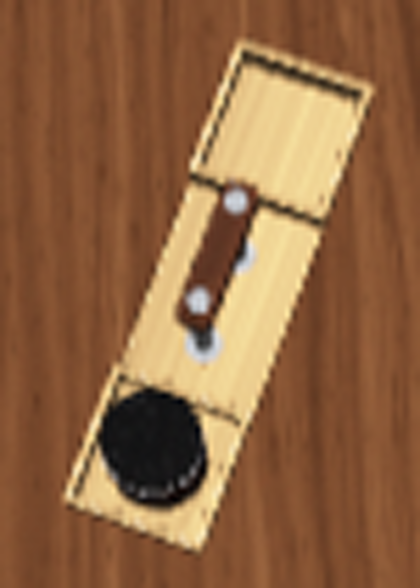

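View pics/crop_sc.png

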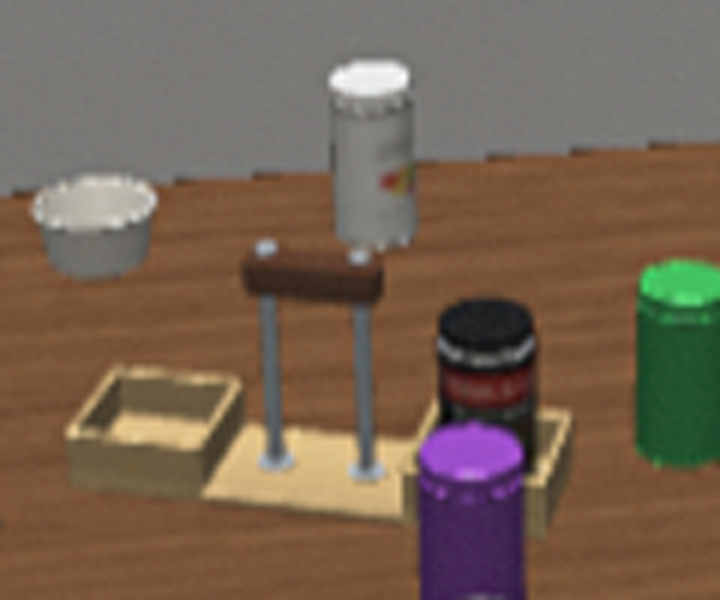

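```bash
cat > meas.py <<'E'
from cam import *
def fit2(fs,uvs):
    A=[];b=[]
    for f,uv in zip(fs,uvs):
        o=f["T"][:3,3]; d=plane(f,uv,0)[0]-o; d/=np.linalg.norm(d); M=np.eye(3)-np.outer(d,d); A.append(M);b.append(M@o)
    p=np.linalg.solve(sum(A),sum(b)); return p,[np.linalg.norm(M@p-q) for M,q in zip(A,b)]
def caddy(t,near=(270,160)):
    im=t["image"].astype(int); b,g,r_=im[...,0],im[...,1],im[...,2]
    wood=(g>120)&(r_>g)&(r_-b>40)
    m,c,s=blob(cv2.morphologyEx(wood.astype(np.uint8),cv2.MORPH_CLOSE,np.ones((5,5))),near)
    P=plane(t,np.argwhere(m)[:,::-1],30)[:,:2].astype(np.float32)
    (c,sz,a)=cv2.minAreaRect(P); box=cv2.boxPoints((c,sz,a))
    e=[box[1]-box[0],box[2]-box[1]]; L=max(e,key=np.linalg.norm); u=L/np.linalg.norm(L)
    if u[0]<0:u=-u
    return np.array(c),sz,u,m
E
python3 - <<'E'
from meas import *
t=load("top0.npz");s=load("scene0.npz")
c,sz,u,m=caddy(t); yaw=np.arctan2(-u[0],u[1]); print("caddy",c,sz,u,"yaw",yaw,"cup",c+80*u,"black",c-80*u)
for n,f,roi in(("top",t,(255,145,275,178)),("sc",s,(218,184,248,197))):
    im=f["image"].astype(int);x0,y0,x1,y1=roi
    k=np.zeros(im.shape[:2],bool);k[y0:y1,x0:x1]=True
    d=k&(im[...,2]<(115 if n=="top" else 100))&(im[...,2]-im[...,0]>15)
    if n=="sc": d&=im[...,2]<90
    mm,cc,st=blob(cv2.morphologyEx(d.astype(np.uint8),cv2.MORPH_CLOSE,np.ones((3,3))),((x0+x1)/2,(y0+y1)/2)); print(n,cc,st)
    if n=="top":
        P=plane(t,np.argwhere(mm)[:,::-1],116)[:,:2].astype(np.float32);print(cv2.minAreaRect(P),P.mean(0))
    else: a2=cc
w=s["image"].min(2)>190
ms,cs,ss=blob(w,(242,159)); print("sc lid",cs,ss)
print("lid 2view",fit2([t,s],[(378.9,183.0),cs]))
print("lid-scene plane94",plane(s,cs,94))
for h,p in((0,[c[0],c[1],105]),(0,[*(c+80*u),6])): print("proj scene",proj(s,p),"top",proj(t,p))
# others, for clearance
for n,uv,z in(("green",(265,236),88),("purple",(207,186),88),("ramekin",(366,126),34),("jar",(150,179),96),("timer",(157,137),42)): print(n,plane(t,uv,z))
print("scene bar",a2)
E
```

```text
caddy [536.82440186 -10.09210205] (67.05000305175781, 227.0271453857422) [ 0.9266873 -0.3758334] yaw -1.9560922 cup [610.95938873 -40.15877342] black [462.68941498  19.97456932]
top [263.73333333 159.52666667] [257 146  18  28 150]
((535.4955444335938, -14.915388107299805), (35.476646423339844, 63.08271026611328), 83.68467712402344) [536.6406   -10.766207]
sc [232.14184397 191.84397163] [220 188  24   9 141]
sc lid [241.15384615 157.82692308] [235 156  13   5  52]
lid 2view (array([ 478.60726859, -275.73956507,   89.77418765]), [np.float64(0.23344191065004494), np.float64(0.23344191064996325)])
lid-scene plane94 [[ 479.98124264 -265.34424841   94.        ]]
proj scene [[231.60632677 190.05790732]] top [[263.50339914 160.40291788]]
proj scene [[205.91995573 218.93301437]] top [[274.76045449 139.7439826 ]]
green [[363.2473327   -8.61725431  88.        ]]
purple [[483.10285163 124.57049929  88.        ]]
ramekin [[ 631.64205182 -270.2516339    34.        ]]
jar [[502.4535391  257.61582523  96.        ]]
timer [[618.46157955 258.59953131  42.        ]]
scene bar [232.14184397 191.84397163]
```

```bash
cat >> meas.py <<'E'
def down(yaw):  # tool down, finger line along direction yaw
    a=(yaw+np.pi/2)/2; return [np.cos(a),np.sin(a),0,0]
E
python3 - <<'E'
from bench import r
from meas import *
D=np.array([478.2,-275]); yaw=-1.956
p=r.get_position(); r.move_linear([p[0],p[1],260],rate=200)
best=None
for k in(-2,-1,0,1,2):
    y=yaw+k*np.pi
    for q in([down(y)]):
        js=[r.inverse_kinematics(P,q) for P in([*D,260],[611,-40,260],[537,-10,185])]
        if all(j is not None for j in js): print(k,[np.round(j,2).tolist() for j in js]); best=best or q
        if best is q: B=y
j=r.get_joint_pos();print(np.round(j,2))
r.movep([*D,260],best)
r.move_linear([*D,120],rate=200); hit=r.move_linear([*D,52],rate=80,stop_force=8)
print(hit,r.get_position(),r.get_wrist_force(),r.get_time(),B)
E
```

```text
-2 [[-0.59, 0.26, 1.42, -0.0, 1.46, 1.37], [-0.13, 0.41, 1.23, -0.0, 1.51, 1.83], [-0.09, 0.28, 1.57, -0.0, 1.29, 1.87]]
-1 [[-0.59, 0.26, 1.42, -0.0, 1.46, -1.77], [-0.13, 0.41, 1.23, -0.0, 1.51, -1.31], [-0.09, 0.28, 1.57, -0.0, 1.29, -1.27]]
0 [[-0.59, 0.26, 1.42, -0.0, 1.46, 1.37], [-0.13, 0.41, 1.23, -0.0, 1.51, 1.83], [-0.09, 0.28, 1.57, -0.0, 1.29, 1.87]]
1 [[-0.59, 0.26, 1.42, -0.0, 1.46, -1.77], [-0.13, 0.41, 1.23, -0.0, 1.51, -1.31], [-0.09, 0.28, 1.57, -0.0, 1.29, -1.27]]
2 [[-0.59, 0.26, 1.42, -0.0, 1.46, 1.37], [-0.13, 0.41, 1.23, -0.0, 1.51, 1.83], [-0.09, 0.28, 1.57, -0.0, 1.29, 1.87]]
[ 1.27  0.26  1.42 -0.    1.46 -0.07]
False [ 478.47580263 -275.18588893   52.51031305] [-0.47366388  0.24515158 -0.36010059] 5.5167 -8.239185307179586
```

```bash
python3 - <<'E'
from bench import r
from meas import *
r.move_gripper(30,40); print(r.get_gripper_width(),r.get_finger_force(),r.get_wrist_force())
p=r.get_position(); r.move_linear([p[0],p[1],170],rate=120)
print(r.get_gripper_width(),r.get_wrist_force(),r.get_time())
f=r.grab_frame("scene"); np.savez("scene1.npz",**f); t=r.grab_frame("top"); np.savez("top1.npz",**t)
uv=proj(f,[[*r.get_position()[:2],170-52+z] for z in(0,94)]);print(uv)
x,y=uv.mean(0).astype(int)
cv2.imwrite("pics/held.png",cv2.resize(f["image"][max(0,y-60):y+60,x-60:x+60],None,fx=5,fy=5))
print(max(0,y-60),x-60)
E
```

```text
40.659819831854826 39.80969712138176 [0.60458528 0.26844152 6.05098789]
40.65620251042638 [-0.35132361  0.22675463 -1.44087673] 7.1583
[[241.05680455 149.82053895]
 [240.14961819 121.82517299]]
75 180
```

View pics/held.png

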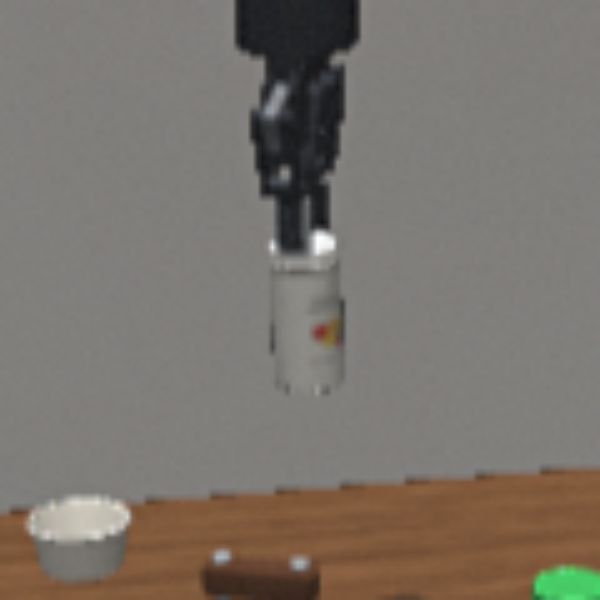

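The held drum hangs upright at crop columns 273–343, with its lid at row 245 and its underside at row 390. That is within about 1 px of where I expected it. The 40.7 mm grip width is odd for a 47 mm drum, and the front finger seems to end at the lid. I'll look closer before placing.

```bash
python3 - <<'E'
from bench import r
from meas import *
f=load("scene1.npz");t=load("top1.npz")
a=cv2.resize(f["image"][105:160,220:260],None,fx=10,fy=10,interpolation=cv2.INTER_CUBIC)
a=cv2.convertScaleAbs(a,alpha=1.3)
u=proj(t,[*r.get_position()[:2],165])[0].astype(int);print(u)
b=cv2.resize(t["image"][u[1]-27:u[1]+28,u[0]-19:u[0]+20],(390,550),interpolation=cv2.INTER_CUBIC)
cv2.imwrite("pics/held2.png",np.hstack([a,b]))
print(r.get_position(),r.get_tool_rot(),r.get_moment(),r.get_finger_force())
E
```

```text
[389 178]
[ 478.3826407  -275.01765765  169.208292  ] [ 9.81513920e-01 -1.91389608e-01 -6.17331291e-04 -2.50082928e-04] [-0.04718331 -0.02692747 -0.008094  ] 40.559795113513246
```

View pics/held2.png

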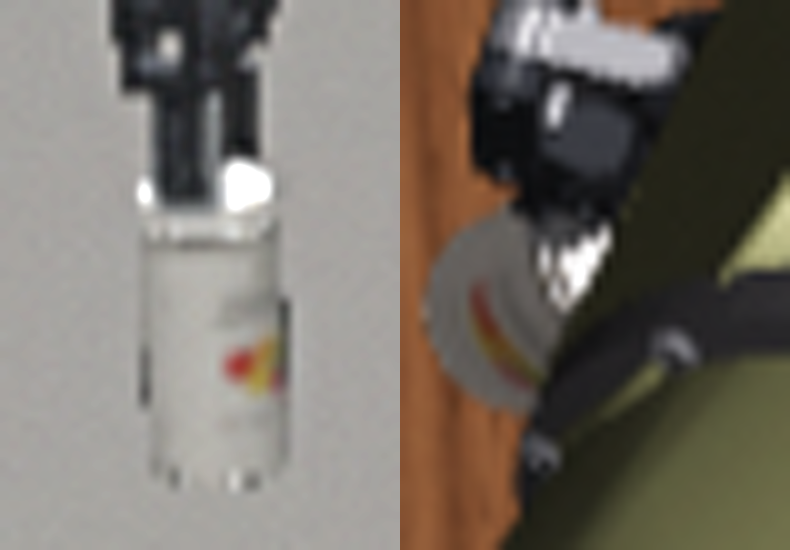

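The pads embed slightly into the drum's drawn surface, and their edges show as slivers at (145,370) and (283,325). The drum is held, upright and centred within about 2 mm, with its underside where predicted, so I'll place it.

```bash
python3 - <<'E'
from bench import r
from meas import *
C=[611.0,-40.2]
p=r.get_position(); r.move_linear([p[0],p[1],205],rate=150)
r.move_linear([*C,205],rate=150); r.move_linear([*C,100],rate=120); r.pause(.3)
f=r.grab_frame("scene"); np.savez("scene2.npz",**f)
p=r.get_position(); print(p,r.get_wrist_force(),r.get_gripper_width(),r.get_time())
x,y=proj(f,[*p[:2],60])[0].astype(int); print(x,y)
cv2.imwrite("pics/over.png",cv2.resize(f["image"][y-45:y+45,x-40:x+60],None,fx=6,fy=6,interpolation=cv2.INTER_CUBIC))
E
```

```text
[611.07317208 -40.18400315 100.25171098] [ 0.05542657 -0.62801768 -1.82943326] 40.903988937297434 10.9667
204 202
```

View pics/over.png

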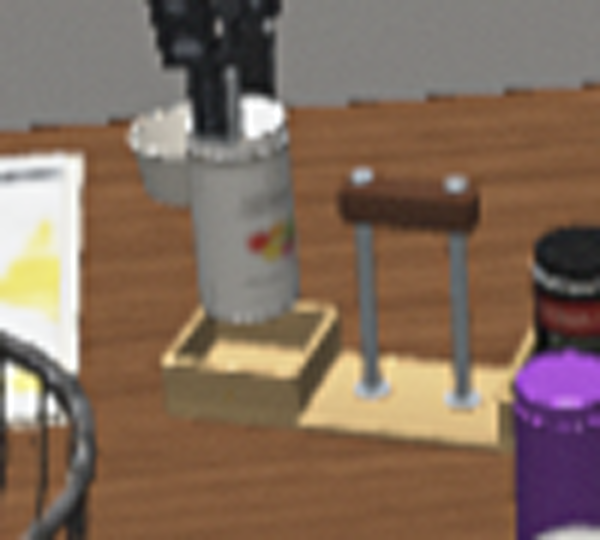

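The drum hangs directly over the empty cup: underside at (250,305), rim centre near (250,345). I'll lower it with a force stop.

```bash
python3 - <<'E'
from bench import r
from meas import *
C=[611.0,-40.2]
r.move_linear([*C,66],rate=60); hit=r.move_linear([*C,55],rate=15,stop_force=4)
print(hit,r.get_position(),r.get_wrist_force(),r.get_time())
if r.get_position()[2]<61.5:
    r.move_gripper(62,20); print(r.get_gripper_width(),r.get_wrist_force())
    r.move_gripper(85); r.move_linear([*C,185],rate=120)
    c=np.array([520,30]); p=r.get_position()
    r.move_linear([480,-160,230],rate=220)   # clear the view
    t=r.grab_frame("top");f=r.grab_frame("scene");np.savez("top3.npz",**t);np.savez("scene3.npz",**f)
    print(r.get_time(),caddy(t)[:3])
    a=cv2.resize(t["image"][110:215,220:300],(400,525),interpolation=cv2.INTER_CUBIC);b=cv2.resize(f["image"][155:245,180:245],(380,525),interpolation=cv2.INTER_CUBIC)
    cv2.imwrite("pics/placed.png",np.hstack([a,b]))
E
```

```text
True [611.08876552 -40.13001906  58.81345844] [-0.75244665  0.43351155  4.64159234] 12.2083
62.09182271015833 [-0.31205391  0.38802428  0.52507443]
15.2 (array([538.28894043, -10.8429184 ]), (67.34059143066406, 230.30606079101562), array([ 0.92668724, -0.37583354], dtype=float32))
```

View pics/placed.png

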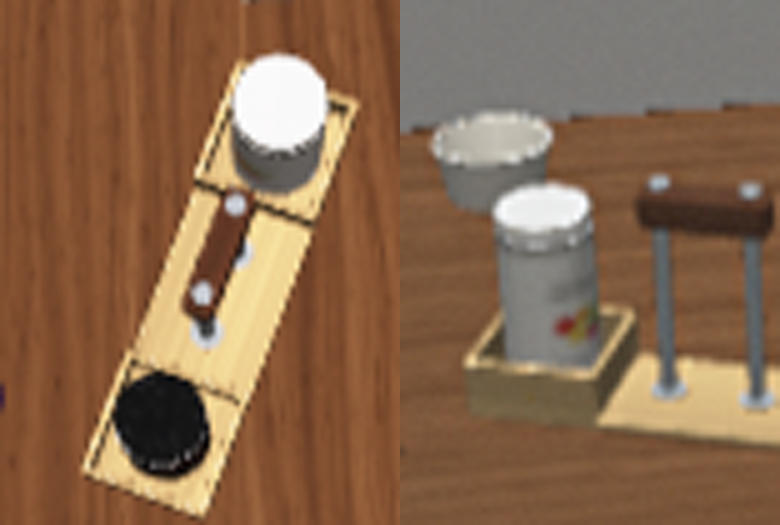

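The drum stands in the cup at about (280,120) in the top view, upright and released, and the caddy hasn't moved. Next I'll pinch the bar.

```bash
python3 - <<'E'
from bench import r
from meas import *
t=load("top3.npz")
m=plane(t,[(263.7,159.5)],118)[0]; print("bolt mid",m)
G=[536.8,-10.4]
r.move_linear([*G,200],rate=200); r.move_linear([*G,120],rate=150)
hit=r.move_linear([*G,87],rate=60,stop_force=6); print(hit,r.get_position(),r.get_wrist_force())
if not hit:
    r.move_gripper(26,20); print(r.get_gripper_width(),r.get_wrist_force())
    r.move_gripper(5,90); r.pause(.3); print(r.get_gripper_width(),r.get_finger_force(),r.get_wrist_force(),r.get_moment())
    r.move_linear([*G,110],rate=40); r.pause(.3); print(r.get_gripper_width(),r.get_wrist_force(),r.get_moment(),r.get_time())
    f=r.grab_frame("scene");np.savez("scene4.npz",**f)
    cv2.imwrite("pics/lift1.png",cv2.resize(f["image"][120:250,170:310],None,fx=4.5,fy=4.5,interpolation=cv2.INTER_CUBIC))
E
```

```text
bolt mid [536.25076701 -10.69393151 118.        ]
False [536.92313946 -10.40229143  87.1018918 ] [0.87719334 0.89611264 0.28510161]
25.98032195254387 [ 0.29548312 -0.66873034 -0.79100157]
4.989065963151736 0.0 [0.92588891 0.02004801 0.21604042] [-0.01267832 -0.00108815 -0.01236174]
5.437178933630939 [-0.27654787 -0.37307017 -0.06936218] [-0.0047722  -0.00389068  0.01728703] 19.8083
```

View pics/lift1.png

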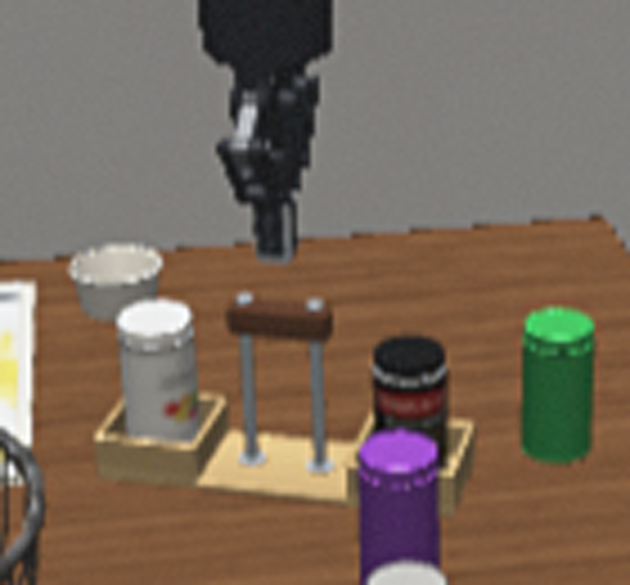

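The fingers closed on air. The fingertips are at crop (275,260), well above the bar top at (280,310), so the real tips sit higher than the reported TCP. This also explains the narrow grip on the drum's lid. The caddy is undisturbed, so I'll measure the offset.

```bash
python3 - <<'E'
from bench import r
from meas import *
f=load("scene4.npz"); p=r.get_position(); print(p,r.get_tool_rot())
for z in range(90,156,5): print(z,proj(f,[*p[:2],z])[0].round(1),end=" ")
im=f["image"].astype(int)
d=(im.max(2)<75); m,c,s=blob(d,(230,150)); rows=np.argwhere(m); print("\n",s,"lowest",rows[rows[:,0]>=rows[:,0].max()-3].tolist())
print("bar",proj(f,[[536.5,-10.5,116],[536.5,-10.5,94]]))
E
```

```text
[536.74409629 -10.39539611 109.858609  ] [ 9.81509839e-01 -1.91409945e-01 -8.16152636e-04  4.57116112e-05]
90 [231.8 195. ] 95 [231.8 193.3] 100 [231.7 191.7] 105 [231.6 190. ] 110 [231.6 188.3] 115 [231.5 186.7] 120 [231.4 185. ] 125 [231.3 183.3] 130 [231.3 181.6] 135 [231.2 179.9] 140 [231.1 178.2] 145 [231.  176.5] 150 [231.  174.8] 155 [230.9 173.1] 
 [221 189  23   7 102] lowest [[192, 221], [192, 222], [192, 223], [192, 224], [192, 225], [192, 226], [192, 227], [192, 228], [192, 229], [192, 230], [192, 231], [192, 232], [192, 233], [192, 234], [192, 235], [192, 236], [192, 237], [192, 238], [192, 239], [192, 240], [192, 241], [192, 242], [192, 243], [193, 221], [193, 222], [193, 223], [193, 224], [193, 225], [193, 226], [193, 227], [193, 228], [193, 229], [193, 230], [193, 231], [193, 232], [193, 233], [193, 234], [193, 235], [193, 236], [193, 237], [193, 238], [193, 239], [193, 240], [193, 241], [193, 242], [193, 243], [194, 225], [194, 229], [194, 230], [194, 231], [194, 232], [194, 233], [194, 234], [194, 235], [194, 236], [194, 237], [194, 238], [194, 239], [194, 240], [194, 241], [194, 242], [195, 239], [195, 240], [195, 241]]
bar [[231.54806898 186.30787337]
 [231.87161187 193.62876272]]
```

The tips are at row 178, which corresponds to z≈140 when the TCP reads 110. The fingers therefore end about 30 mm short of the stated TCP, so I'll re-grasp 31 mm deeper.

```bash
python3 - <<'E'
from bench import r
from meas import *
G=[536.6,-10.5]
r.move_gripper(85,20)
hit=r.move_linear([*G,55],rate=50,stop_force=6); print(hit,r.get_position(),r.get_wrist_force())
if not hit:
    r.move_gripper(26,20); print(r.get_gripper_width(),r.get_wrist_force())
    r.move_gripper(5,80); r.pause(.3); w=r.get_gripper_width(); print(w,r.get_finger_force(),r.get_wrist_force(),r.get_moment())
    if w>12:
        r.move_linear([*G,75],rate=30); r.pause(.3); print(r.get_gripper_width(),r.get_wrist_force(),r.get_moment())
    print(r.get_time())
    f=r.grab_frame("scene");np.savez("scene5.npz",**f)
    cv2.imwrite("pics/lift2.png",cv2.resize(f["image"][120:250,170:310],None,fx=4.5,fy=4.5,interpolation=cv2.INTER_CUBIC))
E
```

```text
False [536.79426059 -10.50660406  55.32721641] [ 0.25183369  0.38557045 -0.46123868]
26.147921487268384 [ 0.3080596  -0.13954684  1.14048697]
14.437077370267726 79.09047245979309 [0.28908909 3.37801725 1.56981925] [ 0.56261283 -0.167409    0.00333076]
14.533323216147963 [-0.13736501 -0.26038699 -6.92886322] [0.03540437 0.04936446 0.02375017]
24.125
```

View pics/lift2.png

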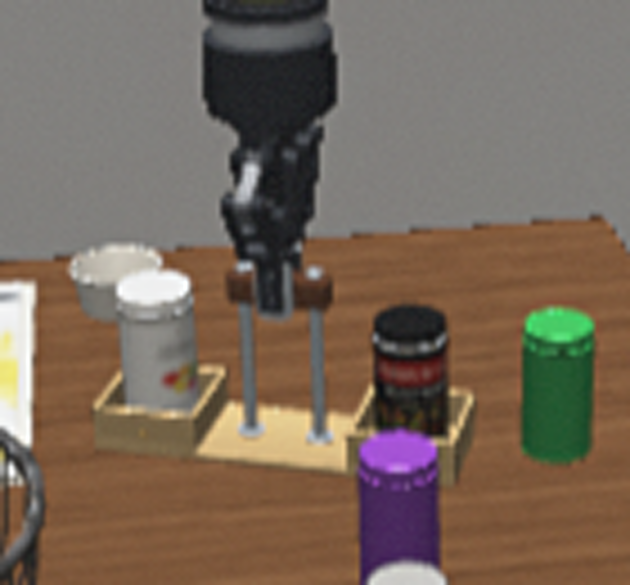

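The bar is pinched at (272,290) and the whole caddy is 20 mm up and level. The load is about 6.9 N, and both drums are standing. I'll lift the rest of the way.

```bash
python3 - <<'E'
from bench import r
from meas import *
r.move_linear([536.6,-10.5,157],rate=50); r.pause(.8)
print(r.get_position(),r.get_gripper_width(),r.get_wrist_force(),r.get_moment(),r.get_time())
f=r.grab_frame("scene")
cv2.imwrite("pics/lift3.png",cv2.resize(f["image"][90:250,150:320],None,fx=3.7,fy=3.7,interpolation=cv2.INTER_CUBIC))
E
```

```text
[536.59115494 -10.4934896  157.00389138] 14.658321089908169 [ 0.10562331 -0.30019868 -6.33087594] [-0.01561868  0.08893698  0.01931042] 26.7667
```

View pics/lift3.png

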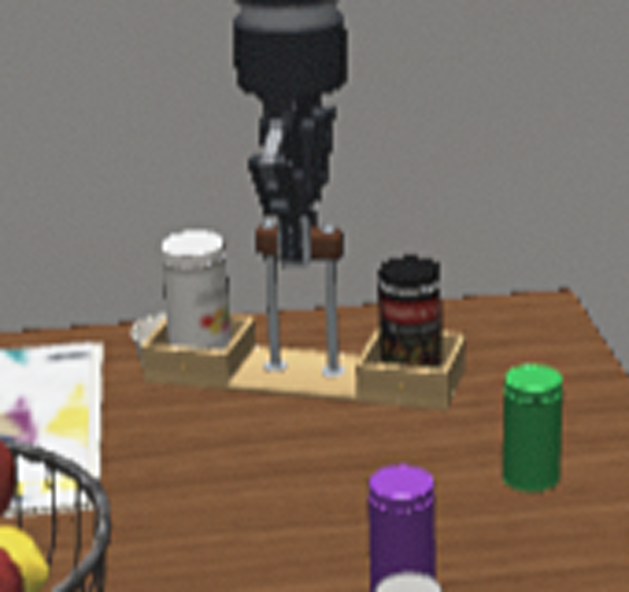

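The caddy hangs level and steady about 10 cm up. Both drums stand in it, the white one at (195,290) and the black one at (410,310), and the look-alikes are untouched.

```bash
python3 -c "
from bench import r
print(r.close_job())"
```

```text
the job is handed in; nothing more can be done
None
```

The white drum stands in the empty cup beside the black one, and the job was handed in at about 27 s with the caddy held level and steady about 10 cm above the table; the first pinch of the bar closed on air because the fingers end about 30 mm short of the stated TCP, and a deeper second one held.

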